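# Lever open the glass cooling box

### The job

Open the glass cooling box and keep it open so that I can look at the disc inside: push the box's sliding bolt all the way back, clear of the flap, then press the lever's wooden pad down onto its rubber stop so that the heavy steel flap rises. Finish while still holding the pad down with the fingertips. Only push and press: do not touch the flap itself, do not lift the lever out of its cradle, and leave the glass pieces round the box where they stand.

Things in the scene. Friction and masses are not known exactly. Their poses are not given: they have to be found in the camera images.
- cooling_box: fixture, fixed: plywood board 200x460x12 mm (x -115 to 85, y -255 to 205) with, along its own y, a grey steel box under a steel flap (y -212 to -66, x +-73, top 70 mm up), a lever cradle of two cheeks (y 0, 92 mm tall) and a rubber stop (y 150). Origin on the table below the lever's pin; z up; y points from the box to the lever's long end, near world +y; the yaw varies
- bolt (a joint): travel (m) of the sliding bolt on the robot-side (-x) edge of the box: near 0 = shot, its bar lies over a tab of the flap and locks it; 0.045 = all the way back, at its stop (tab free from 0.041). It moves along cooling_box -y, away from the lever, rubs with about 2 N and stays where it is left
- bolt_knob (a point): centre of the top of the bolt's upright round knob, 12 mm in diameter, 109 mm above the table; it stands free above 85 mm, since the guides beside it, 14 mm away, end at 79 mm. The whole knob moves with the bolt
- flap (a joint): opening of the flap in rad: 0 = shut, about 0.48 when the lever lies on its stop. It weighs 1.3 to 2 kg and falls shut when let go. Hinged along its edge far from the lever
- flap_lip (a point): middle of the flap's free edge, which sticks out over the lever's short end; 60 mm above the table when shut
- lever: loose lever, pin resting in the cradle; origin mid-pin, 80 mm above the table; axes as cooling_box while at rest. Long arm (205 mm) rises at 22 degrees along +y; short arm (90 mm) ends in a roller under the flap's edge. Pressed down 37 degrees (then 15 below level) it lies on the stop: 4 to 8 N at the pad. While the bolt is shot it barely moves
- lever_pad (a point): centre of the upper face of the wooden press pad at the long end, 44 mm wide and 50 mm long, 154 mm above the table at rest and about 40 mm when the lever lies on its stop; it lies 180 mm from the pin along the long arm and 7 mm above its centre line, and swings about the pin
- cradle (a point): the middle of the cradle's slot, where the lever's pin belongs: 80 mm above the table, straight above the origin of cooling_box
- tealight: olive glass cup, 66 mm wide, 39 mm tall, loose on the table: leave it alone. Origin under its middle
- offcut: glass offcut, 38 x 58 x 10 mm, loose on the table: leave it alone. Origin under its middle
- bottle_neck: amber bottle neck standing upright, 35 mm wide, 86 mm tall, on the far side of the cradle: leave it alone. Origin under its middle
- offcut_small: thick clear glass offcut, 33 x 50 x 16 mm, loose on the table beyond the lever: leave it alone. Origin under its middle

How it is judged (in metres and radians):
On the way, in this order (a step that is already met when the one before it is completed fails the run):
1. the bolt is pushed back clear of the flap while the flap is still shut (value of joint bolt above 0.0415 m and value of joint flap below 0.05 rad), for 0.2 s.
2. the lever, pressed by the fingers, carries the flap open (value of joint flap above 0.4 rad and contact force between lever and flap above 1 N and contact force between the fingers and lever above 1 N), for 0.2 s.
At the end, for the whole second after the job is handed in: The bolt is back by more than 41 of its 45 mm, the flap stands still at more than 0.4 rad, carried by the lever, the lever's pin lies in its cradle (within 6 mm), and the fingers still press the lever down with more than 1 N (all of step 2 and value of joint bolt above 0.041 m and velocity of joint flap between -0.1 and 0.1 rad/s and distance between lever and cradle below 0.006 m); the arm keeps its last pose, push and grip.
It fails at once if the robot touches the flap itself (contact force between any of the fingers, the arm and flap above 1 N).
It fails at once if the lever is lifted out of its cradle (distance between lever and cradle above 0.012 m).
It fails at once if a glass piece beside the box is pushed away, lifted or tipped (distance of any of tealight, offcut, bottle_neck, offcut_small from where it was at the start of the episode above 0.025 m or angle between bottle_neck's own z axis and vertical above 0.5 rad).
It also fails if it takes over 45 s, if anything falls off the work surface, if the arm or the gripper's body presses on something with over 40 N, if the wrist force passes 120 N, or if a joint passes its speed limit or range.

### The arm

A 6-joint arm with a two-finger parallel gripper is mounted at the origin on a cart in front of the work surface, level with it; the furniture and walls round the work are solid. World frame = base frame: x ahead of the robot, y to its left, z up, the work surface at z = 0. Lengths are in mm, angles in rad, forces in N, time in s.
With the tool pointing down it reaches from about 300 to 850 mm from the base axis. Payload 4.2 kg.
Tool frame: the origin (TCP) lies midway between the tips of the shut fingers; the grasp point (between the pads) lies 19 mm behind it (grip_point_offset is the distance from the TCP to the grasp point, in mm); z points along the fingers, y is the direction in which the jaws open and shut (so a half turn about z gives the same grasp; the last joint's range is limited). The gripper opens to 91 mm and grips with 3 to 60 N. Pads are 32 mm wide; open, the fingers measure 118 mm over their backs; the gripper's body (76 mm by 178 mm) begins 60 mm behind the grasp point.
Start: joints at [1.237, 0.32, 1.565, -0, 1.257, -0.02], TCP at [177.491, 546.937, 213.976] pointing down, gripper open.
Joint ranges: [-3.11, 3.11], [-0.84, 2.01], [0.21, 2.61], [-1.34, 4.49], [0.05, 2.63], [-2.56, 2.56]. Speed limits (rad/s): [2.57, 2.57, 3.14, 3.14, 3.14, 3.14].

### API

Orientations are given as a unit quaternion [x, y, z, w].
In Python, from bench import get_state, read_camera, calibration, close_job, grip_point_offset gives the robot as it stands. The module is installed in compiled form; this text tells all that it offers.
- The arm moves only by the tool play_rows, never from a script. Its arguments are lists of equal length, an entry for each row: "dp": the shift along the world's x, y, z in m, a list of three; "dr": the turn, a rotation vector about the world's x, y, z in rad, a list of three; "grip": the gripper command: -1 is fully open, 1 is shut, values between are in proportion. In form: {"dp": [[tx, ty, tz], ...], "dr": [[rx, ry, rz], ...], "grip": [grip, ...]}. A call has 1 to 20 rows; each row is the pose to reach, as a shift and turn from the pose commanded when the call began; what a row does not reach only later rows make up. A row lasts 1/8 s, in which the tool goes at most 62.5 mm and 10.7 degrees, less where a joint would pass 70% of its speed; a pose out of reach is approached as far as the arm can. A call with a gripper value outside its range is refused whole. The fingers move at their own pace and stop on an object; "newtons" is the grip in N (left out, the last holds). Time passes only in rows, so rows that repeat a pose let the fingers close. It gives the time, the measured TCP pose, the force and the opening at its end, in the units of the state.
- get_state(): the state, without advancing time (a new reading comes with each control period).
- read_camera(name): name is "scene" or "top" or "wrist"; returns (picture, depth): 400x640x3 uint8, blue, green, red; 400x640 float32, mm along the optical axis (not along the pixel's ray), 0 where there is no reading.
- calibration(name): a dict with "intrinsics" (3x3 intrinsics, pixels), "xyz" and "rotation" of the camera in the world. Camera axes: x right, y down, z forward; pixel columns grow to the right and rows downward; lengths in mm; the calibration is good to about 2 mm. The wrist camera is an equidistant fisheye: a pixel r from the principal point sees the ray r / f radians off the axis. A picture is of the moment at which its call begins: read the wrist's pose just before it. calibration takes no time and is no camera call; for the wrist camera it gives the pose at the moment of the call.
- close_job(): hands the job in, once; it reports no verdict.
The state is a dict: "clock": time; "joint_positions": joint angles; "joint_velocities": joint speeds; "tau": joint torques, N m; "tcp_pos": TCP position; "ee_rot": TCP orientation; "contact_force": force on the tool from outside, world axes, zero at the start; "moment": the same for the moment, N m; "finger_gap": finger opening in mm.
Only numpy, scipy, OpenCV 4.12 (cv2) and the standard library are available. Lean on these libraries where they do the work, as an engineer would, in place of code of your own. Each camera call takes 0.05 s, during which the arm holds its last target.

## Working session

There is one attempt and no reset: what is moved stays moved. The work goes in short steps, Python scripts to look and compute and a tool call to move; the robot and the scene stay as the last step left them, time stands still between calls to the robot, and variables do not carry over. Pictures are saved under pics/ and viewed, and the job is handed in when it is done.

Besides the shell and the picture viewer there is one more tool, called after "Call:" as name(argument=value, ...) on one line, values as JSON. play_rows: Moves the arm, as the interface text tells. Its arguments: {"type":"object","properties":{"dp":{"type":"array","items":{"type":"array","items":{"type":"number"}}},"dr":{"type":"array","items":{"type":"array","items":{"type":"number"}}},"grip":{"type":"array","items":{"type":"number"}},"newtons":{"type":"number"}},"required":["dp","dr","grip"]}

```bash
mkdir -p pics; python3 - <<'E'
from bench import *
import cv2,numpy as np
s=get_state();print({k:np.round(v,3).tolist() for k,v in s.items()},grip_point_offset)
for n in("scene","top"):
    p,d=read_camera(n);cv2.imwrite(f"pics/{n}0.png",p);np.save(f"pics/{n}0.npy",d)
    c=calibration(n);print(n,{k:np.round(v,3).tolist() for k,v in c.items()})
E
```

```text
{'clock': 0.0, 'joint_positions': [1.237, 0.32, 1.566, -0.0, 1.257, -0.02], 'joint_velocities': [0.002, -0.0, -0.001, 0.001, 0.001, 0.001], 'tau': [-0.001, -41.247, -23.197, 0.073, 0.046, -0.0], 'tcp_pos': [177.326, 546.437, 213.128], 'ee_rot': [0.156, 0.988, -0.001, -0.0], 'contact_force': [0.019, 0.003, -0.46], 'moment': [-0.011, 0.015, -0.041], 'finger_gap': 91.073} 18.8
scene {'intrinsics': [[416.118, 0.0, 329.563], [0.0, 416.118, 199.389], [0.0, 0.0, 1.0]], 'xyz': [148.79, -562.363, 642.828], 'rotation': [0.849, -0.298, 0.137, -0.413]}
top {'intrinsics': [[453.995, 0.0, 319.125], [0.0, 453.995, 197.67], [0.0, 0.0, 1.0]], 'xyz': [466.813, -65.883, 1178.035], 'rotation': [-0.7, 0.712, -0.034, 0.035]}
```

View pics/scene0.png

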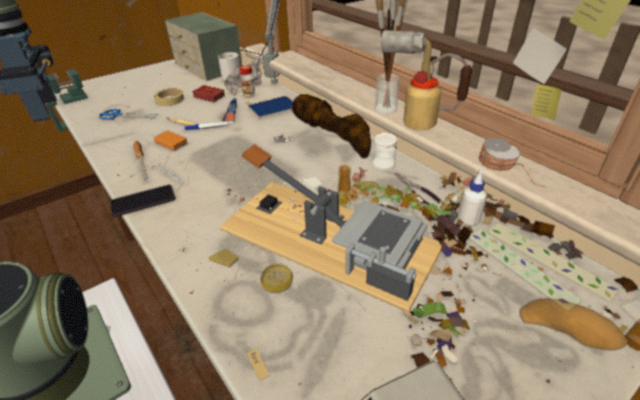

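View pics/top0.png

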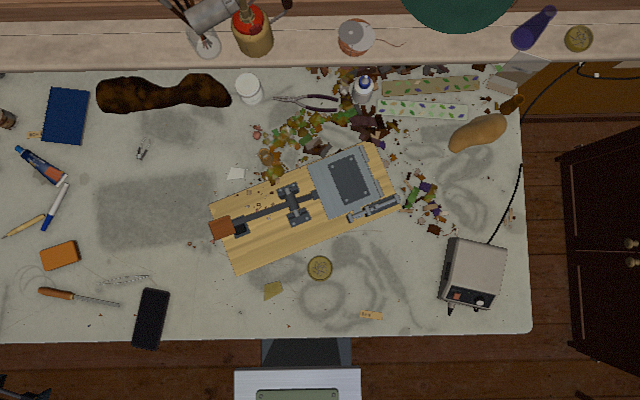

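The overview shows the board centred at about (305,208) in the top view, with the pad at (221,229) and the bolt at (372,208). I'll zoom in on both views.

```bash
python3 - <<'E'
import cv2
p=cv2.imread("pics/top0.png");cv2.imwrite("pics/topz.png",cv2.resize(p[135:285,200:410],None,fx=3.8,fy=3.8,interpolation=cv2.INTER_CUBIC))
p=cv2.imread("pics/scene0.png");cv2.imwrite("pics/scenez.png",cv2.resize(p[140:310,215:445],None,fx=3.4,fy=3.4,interpolation=cv2.INTER_CUBIC))
E
```

```text
(no output)
```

View pics/topz.png

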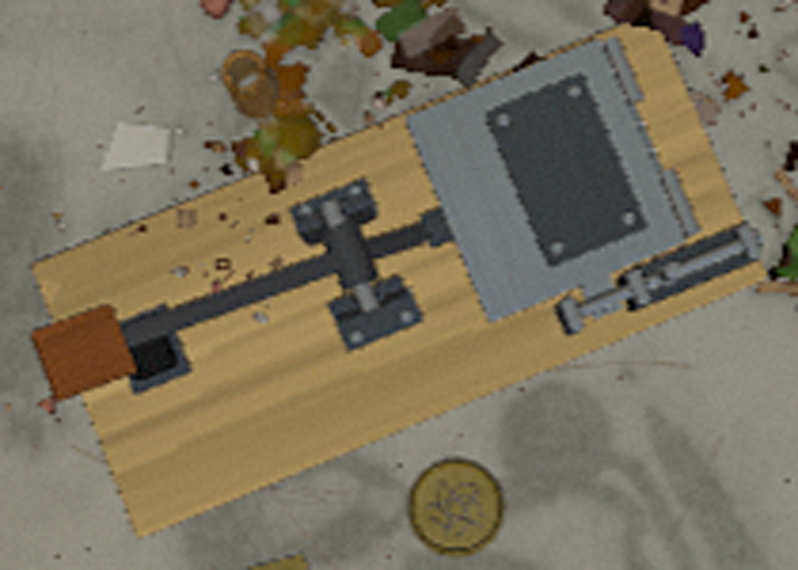

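View pics/scenez.png

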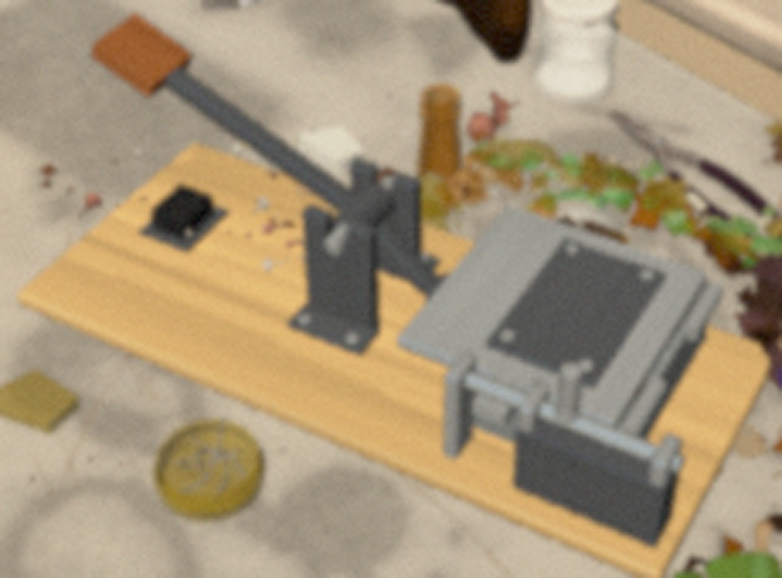

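Top zoom: the board's left corners are at (35,263) and (138,535), the pad at (85,352), the stop at (158,358), and the bolt runs from (570,315) to (745,240). In the scene zoom the knob's top is at (572,370), between two guides. Next I'll compute the poses.

```bash
cat > h.py <<'E'
import numpy as np,cv2
from scipy.spatial.transform import Rotation as R
from bench import *
def ray(n,uv):
    c=calibration(n);K=np.array(c["intrinsics"]);r=np.array(c["rotation"])
    M=R.from_quat(r).as_matrix() if r.size==4 else r
    return np.array(c["xyz"]),M@np.linalg.inv(K)@np.array([uv[0],uv[1],1.])
def plane(n,uv,z):
    o,d=ray(n,uv);return o+d*(z-o[2])/d[2]
def proj(n,P):
    c=calibration(n);M=R.from_quat(c["rotation"]).as_matrix()
    q=np.array(c["intrinsics"])@(M.T@(np.array(P)-c["xyz"]));return q[:2]/q[2]
def tri(a,b):
    (o1,d1),(o2,d2)=a,b
    t=np.linalg.lstsq(np.c_[d1,-d2],o2-o1,rcond=None)[0]
    p,q=o1+t[0]*d1,o2+t[1]*d2;return (p+q)/2,np.linalg.norm(p-q)
E
python3 - <<'E'
from h import *
tz=lambda x,y:(200+x/3.8,135+y/3.8)
sz=lambda x,y:(215+x/3.4,140+y/3.4)
A=plane("top",tz(35,263),12);B=plane("top",tz(138,535),12);C=plane("top",tz(768,272),12)
print(A,B,C,np.linalg.norm((A-B)[:2]),np.linalg.norm((B-C)[:2]))
yax=B-C;yaw=np.arctan2(-yax[0],yax[1]);print("yaw",yaw, np.arctan2(*(A-B)[[1,0]]))
xl=np.array([[85,205],[-115,205],[-115,-255]]);W=np.array([A,B,C])[:,:2]
th=yaw;Rm=np.array([[np.cos(th),-np.sin(th)],[np.sin(th),np.cos(th)]])
o=(W-xl@Rm.T);print("origins",o)
for n in("top","scene"):
    p=cv2.imread(f"pics/{n}0.png");h=cv2.cvtColor(p,cv2.COLOR_BGR2HSV)
    m=cv2.inRange(h,(3,120,70),(14,255,255))
    N,l,st,ce=cv2.connectedComponentsWithStats(m)
    for i in range(1,N):
        if st[i,4]>60:print(n,st[i],ce[i],plane(n,ce[i],154))
print("knob scene z109",plane("scene",sz(572,368),109))
for y in(-130,-110,-90): print(o.mean(0)+Rm@[-90,y])
E
```

```text
[568.01580144 217.90094167  12.        ] [384.43222073 147.9608835   12.        ] [ 553.20145595 -278.92567792   12.        ] 196.4549384539525 459.0372436724492
yaw 0.37649059688263375 0.36399539582590507
origins [[ 5.64339271e+02 -3.99201253e+00]
 [ 5.66747815e+02 -4.00244011e-01]
 [ 5.66393849e+02  4.95081464e-01]]
top [  28    0  151   21 1191] [104.71788413  11.17968094] [1017.65676693  433.03630287  154.        ]
top [38  0 38  5 98] [55.31632653  1.8877551 ] [1042.83986886  550.74899473  154.        ]
top [284   0 126  16 909] [345.41914191   8.25632563] [1014.46476839 -135.61314877  154.        ]
top [515   0  21  12 103] [523.54368932   6.00970874] [1012.30986613 -556.1721856   154.        ]
top [548   0  46  11 193] [570.8134715    5.87046632] [1010.60928296 -667.66240558  154.        ]
top [594   0  46  10 246] [617.82113821   4.45934959] [1012.06235047 -778.75150442  154.        ]
top [  0   3  34  19 230] [16.22608696 14.36521739] [1013.61045606  641.95399934  154.        ]
top [232   2  52  33 632] [253.59335443  17.61075949] [995.34588827  81.34271552 154.        ]
top
[... 2504 characters left out ...]
.57534247] [109.81822473 310.91117074 154.        ]
scene [444 173  12  13  67] [450.74626866 178.47761194] [ 756.62005772 -175.66590277  154.        ]
scene [    0   184   233   216 14053] [109.3397851  276.01494343] [143.89965216  -8.46060215 154.        ]
scene [486 206  19  15  90] [493.11111111 212.42222222] [ 731.53987398 -291.34765486  154.        ]
scene [451 240  17  14  85] [459.02352941 247.78823529] [ 611.5645957  -309.34879538  154.        ]
scene [415 355  14  11  80] [420.8625 360.2125] [ 412.45751063 -405.32722688  154.        ]
knob scene z109 [ 548.25849888 -201.46185497  109.        ]
[ 529.92620929 -155.28326145]
[ 522.57302663 -136.68404897]
[ 515.21984396 -118.0848365 ]
```

```bash
python3 - <<'E'
from h import *
tz=lambda x,y:(200+x/3.8,135+y/3.8)
sz=lambda x,y:(215+x/3.4,140+y/3.4)
for uv in((637,283),(570,310),(745,238)):
  for z in(109,79):print(uv,z,plane("top",tz(*uv),z))
for uv in((572,368),(535,390),(665,440),(458,365)):print(uv,plane("scene",sz(*uv),109),plane("scene",sz(*uv),79))
q=proj("top",[548.3,-201.5,109]);print((q-[200,135])*3.8)
p=cv2.imread("pics/top0.png");cv2.imwrite("pics/tz2.png",cv2.resize(p[180:230,335:415],None,fx=10,fy=10,interpolation=cv2.INTER_CUBIC))
p=cv2.imread("pics/scene0.png");cv2.imwrite("pics/sz2.png",cv2.resize(p[235:300,340:420],None,fx=9,fy=9,interpolation=cv2.INTER_CUBIC))
E
```

```text
(637, 283) 109 [ 540.59136006 -179.66653807  109.        ]
(637, 283) 79 [ 542.66178233 -182.85962297   79.        ]
(570, 310) 109 [ 524.54664071 -137.67725132  109.        ]
(570, 310) 79 [ 526.16680514 -139.69200426   79.        ]
(745, 238) 109 [ 567.47571888 -247.63767285  109.        ]
(745, 238) 79 [ 570.30058833 -252.73821      79.        ]
(572, 368) [ 548.25849888 -201.46185497  109.        ] [ 570.70779082 -181.17998926   79.        ]
(535, 390) [ 522.18462335 -200.91826691  109.        ] [ 543.16861895 -180.6058527    79.        ]
(665, 440) [ 548.99746432 -267.02609408  109.        ] [ 571.48828455 -250.42879914   79.        ]
(458, 365) [ 503.03136343 -161.84632441  109.        ] [ 522.93898656 -139.33815014   79.        ]
[671.79242322 270.008994  ]
```

View pics/tz2.png

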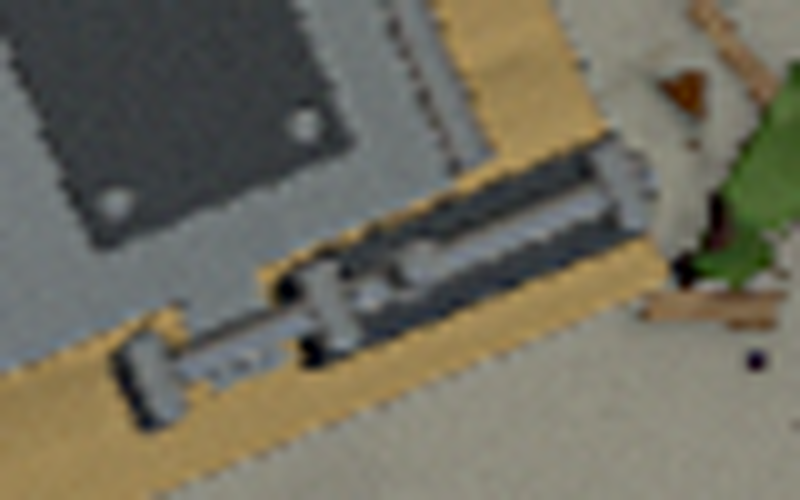

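View pics/sz2.png

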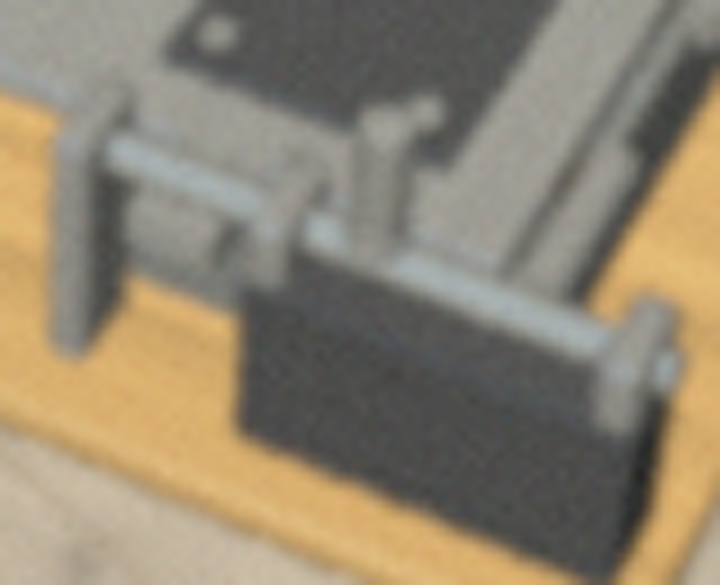

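```bash
python3 - <<'E'
from h import *
k,e=tri(ray("top",(377,205.2)),ray("scene",(382.6,247.6)));print("knob",k,e)
pd,e=tri(ray("top",(221.4,227.5)),ray("scene",(255.8,155.6)));print("pad",pd,e)
th=0.372;c,s=np.cos(th),np.sin(th);o=np.array([566,-1.3]);Rm=np.array([[c,-s],[s,c]])
print("knob local",Rm.T@(k[:2]-o),"pad local",Rm.T@(pd[:2]-o))
t=get_state()["tcp_pos"]
a=k[:2]+Rm@[0,36];print("approach",a,"delta",a-t[:2],93-t[2]); print("push dir",Rm@[0,-1])
p=cv2.imread("pics/top0.png")
for q in([*(o+Rm@[0,0]),80],[*(o+Rm@[0,150]),40],[*(o+Rm@[0,164.3]),154],k): print(proj("top",q),proj("scene",q))
E
```

```text
knob [ 549.10549703 -200.98759589  109.89024592] 2.952571700199458
pad [502.14148336 157.22746963 147.92092743] 1.443765930969454
knob local [ -88.32127698 -179.88861058] pad local [ -1.86927427 170.89580038]
approach [ 536.02023999 -167.44991487] delta [ 358.646885   -713.95881594] -120.2262971147538
push dir [ 0.36347936 -0.93160225]
[292.6544263  201.16027182] [323.28154256 202.71975552]
[238.08013165 225.23398889] [269.23477095 196.33618292]
[223.08880455 225.81680285] [258.6890751  153.63331578]
[376.60721705 205.68889181] [383.42434165 247.52444021]
```

Call:
play_rows(dp=[[0.03, -0.05, 0], [0.055, -0.11, 0], [0.08, -0.165, 0], [0.11, -0.22, 0], [0.135, -0.275, 0], [0.165, -0.33, 0], [0.19, -0.385, 0], [0.22, -0.44, 0], [0.245, -0.495, 0], [0.275, -0.55, 0], [0.3, -0.605, 0], [0.33, -0.66, 0], [0.358, -0.713, 0], [0.358, -0.713, 0], [0.358, -0.713, 0], [0.358, -0.713, 0]], dr=[[0, 0, -0.07], [0, 0, -0.14], [0, 0, -0.21], [0, 0, -0.28], [0, 0, -0.35], [0, 0, -0.42], [0, 0, -0.49], [0, 0, -0.56], [0, 0, -0.63], [0, 0, -0.7], [0, 0, -0.77], [0, 0, -0.83], [0, 0, -0.885], [0, 0, -0.885], [0, 0, -0.885], [0, 0, -0.885]], grip=[1, 1, 1, 1, 1, 1, 1, 1, 1, 1, 1, 1, 1, 1, 1, 1])

```text
clock: 2.1
tcp_pos: [534.8, -164.8, 214.0]
ee_rot: [0.564, 0.826, 0.0, -0.0]
contact_force: [0.1, -0.0, -0.2]
finger_gap: 0.7
```

Call:
play_rows(dp=[[0, 0, -0.04], [0, 0, -0.08], [0.001, -0.002, -0.105], [0.001, -0.002, -0.121], [0.001, -0.002, -0.121]], dr=[[0, 0, 0], [0, 0, 0], [0, 0, 0], [0, 0, 0], [0, 0, 0]], grip=[1, 1, 1, 1, 1])

```text
clock: 2.72
tcp_pos: [535.9, -167.2, 92.5]
ee_rot: [0.564, 0.826, -0.0, -0.001]
contact_force: [0.8, -0.1, 0.5]
finger_gap: 0.4
```

```bash
python3 - <<'E'
from h import *
p,d=read_camera("scene");cv2.imwrite("pics/s1.png",cv2.resize(p[140:310,270:470],None,fx=3.4,fy=3.4))
E
```

```text
(no output)
```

View pics/s1.png

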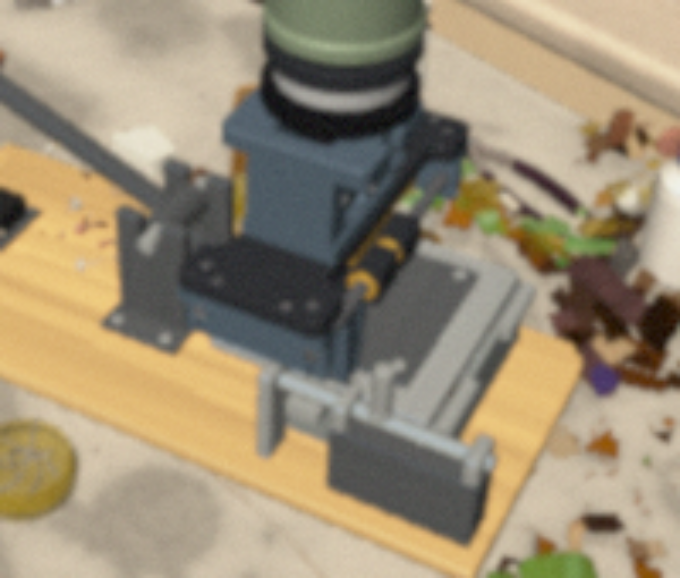

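The gripper body is above the bolt area, with the fingertip appearing just left of the knob at about (360,360). I'll check with a projection.

```bash
python3 - <<'E'
from h import *
for q in([536,-167,92.5],[536,-167,171],[549,-201,109]): print((proj("scene",q)-[270,140])*3.4)
p,d=read_camera("wrist");cv2.imwrite("pics/w1.png",p)
E
```

```text
[322.56560444 364.63807533]
[328.65116698 255.36084119]
[385.40154524 366.8850258 ]
```

View pics/w1.png

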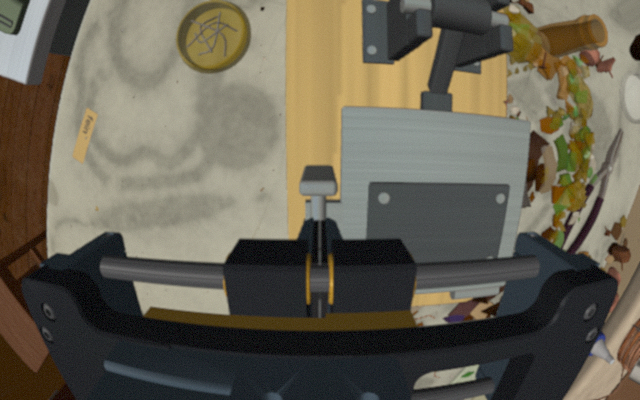

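The wrist view shows the shut fingers (about (320,280)) in line with the bolt bar (320,210), so I can push.

Call:
play_rows(dp=[[0.0036, -0.0093, 0], [0.0073, -0.0186, 0], [0.011, -0.028, 0], [0.0145, -0.0373, 0], [0.0182, -0.0466, 0], [0.02, -0.051, 0], [0.02, -0.051, 0]], dr=[[0, 0, 0], [0, 0, 0], [0, 0, 0], [0, 0, 0], [0, 0, 0], [0, 0, 0], [0, 0, 0]], grip=[1, 1, 1, 1, 1, 1, 1])

```text
clock: 3.7
tcp_pos: [555.0, -216.3, 92.9]
ee_rot: [0.565, 0.825, 0.002, -0.004]
contact_force: [-4.5, 10.8, 6.2]
finger_gap: 0.8
```

```bash
python3 - <<'E'
from h import *
p,d=read_camera("scene");cv2.imwrite("pics/s2.png",cv2.resize(p[190:310,340:470],None,fx=5,fy=5,interpolation=cv2.INTER_CUBIC))
s=get_state();print(s["contact_force"],s["tcp_pos"])
E
```

```text
[-3.87131273 11.54684439  6.69663209] [ 554.97160866 -216.28307456   92.94496016]
```

View pics/s2.png

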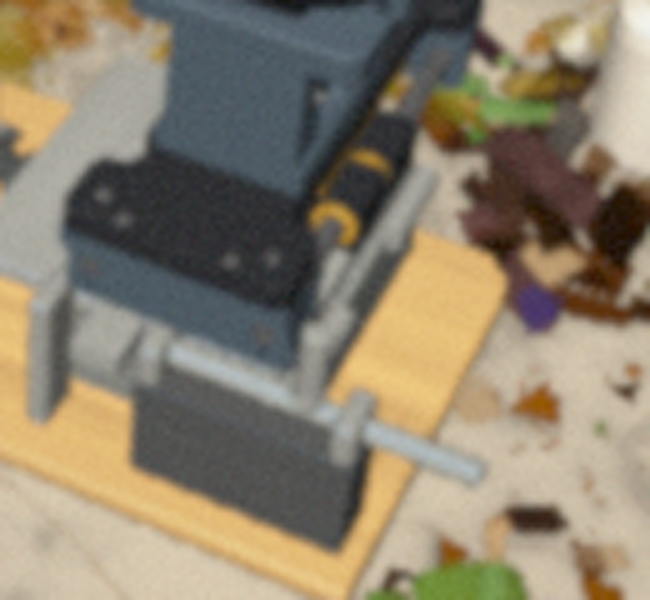

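```bash
python3 - <<'E'
from h import *
k0=np.array([549.1,-201,109]);u=np.array([.3635,-.9316,0])
for t in(35,40,45,48):print(t,(proj("scene",k0+t*u)-[340,190])*5)
print(([555,-216.3]-np.array([535.9,-167.2]))@u[:2])
p,d=read_camera("top");cv2.imwrite("pics/t2.png",cv2.resize(p[150:260,335:445],None,fx=5,fy=5,interpolation=cv2.INTER_CUBIC))
E
```

```text
35 [307.82158893 324.34545253]
40 [321.08660399 329.44592177]
45 [334.42487714 334.57455912]
48 [342.46325778 337.66535947]
52.68441000000003
```

View pics/t2.png

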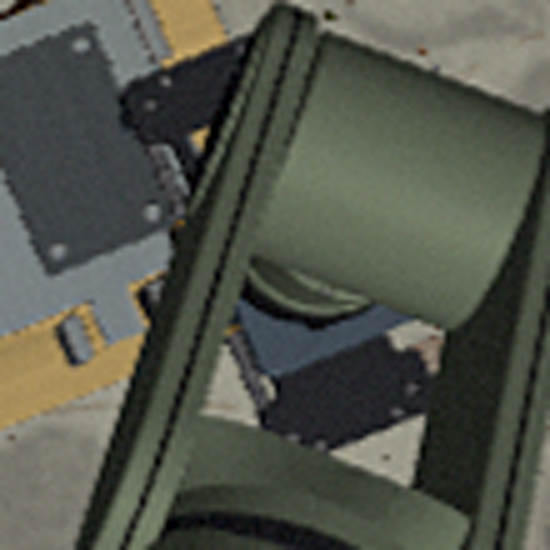

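Call:
play_rows(dp=[[0.0009, -0.0023, 0], [0.0018, -0.0047, 0], [0.0018, -0.0047, 0]], dr=[[0, 0, 0], [0, 0, 0], [0, 0, 0]], grip=[1, 1, 1])

```text
clock: 4.18
tcp_pos: [555.0, -216.6, 93.0]
ee_rot: [0.565, 0.825, 0.004, -0.007]
contact_force: [-6.7, 21.1, 13.0]
finger_gap: 0.5
```

```bash
python3 - <<'E'
from h import *
p,d=read_camera("scene");cv2.imwrite("pics/s3.png",cv2.resize(p[210:310,360:450],None,fx=6,fy=6,interpolation=cv2.INTER_CUBIC))
u=np.array([.3635,-.9316])
for z in(65,72,79):
  a=plane("scene",(414.4,276.2),z);b=plane("scene",(436,284),z);print(z,b-a,(b-a)[:2]@u)
E
```

```text
65 [ 16.21350186 -36.34862661   0.        ] 39.755988472706434
72 [ 16.01708613 -35.90828732   0.        ] 39.2743712736111
79 [ 15.82067041 -35.46794803   0.        ] 38.79275407451569
```

View pics/s3.png

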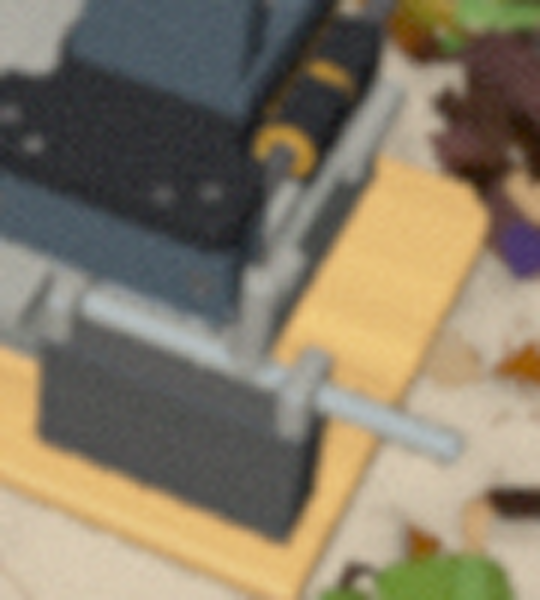

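Call:
play_rows(dp=[[-0.004, 0.01, 0], [-0.01, 0.025, 0], [-0.012, 0.03, 0.05], [-0.012, 0.03, 0.1], [-0.015, 0.06, 0.122], [-0.024, 0.12, 0.122], [-0.033, 0.18, 0.122], [-0.042, 0.24, 0.122], [-0.049, 0.3, 0.122], [-0.054, 0.35, 0.122], [-0.054, 0.376, 0.122], [-0.054, 0.376, 0.122], [-0.054, 0.376, 0.122]], dr=[[0, 0, 0], [0, 0, 0], [0, 0, 0], [0, 0, 0], [0, 0, 0], [0, 0, 0], [0, 0, 0], [0, 0, 0], [0, 0, 0], [0, 0, 0], [0, 0, 0], [0, 0, 0], [0, 0, 0]], grip=[1, 1, 1, 1, 1, 1, 1, 1, 1, 1, 1, 1, 1])

```text
clock: 5.85
tcp_pos: [504.4, 151.5, 214.9]
ee_rot: [0.564, 0.826, -0.0, 0.0]
contact_force: [0.4, -1.1, 0.2]
finger_gap: 0.3
```

```bash
python3 - <<'E'
from h import *
p,d=read_camera("top");cv2.imwrite("pics/t4.png",np.vstack([cv2.resize(q[180:235,335:415],None,fx=7,fy=5.3 and 7,interpolation=cv2.INTER_CUBIC)[:300] for q in (cv2.imread("pics/top0.png")[8:],p[8:])]));cv2.imwrite("pics/t4f.png",p)
p,d=read_camera("scene");cv2.imwrite("pics/s4.png",cv2.resize(p[230:310,330:450],None,fx=6,fy=6,interpolation=cv2.INTER_CUBIC));cv2.imwrite("pics/s4f.png",p)
E
```

```text
(no output)
```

View pics/t4.png

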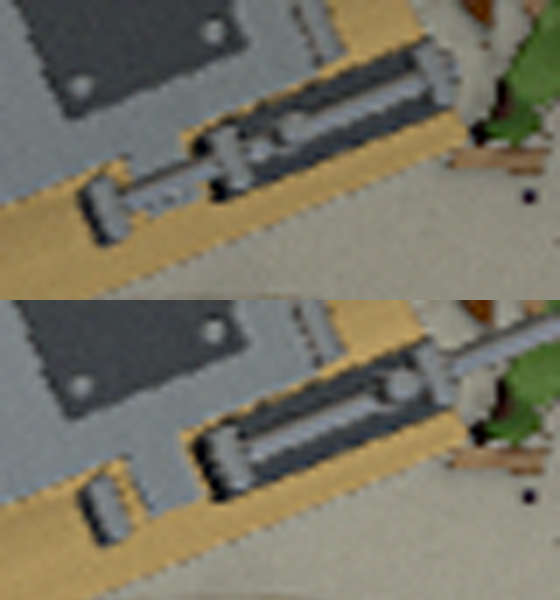

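View pics/s4.png

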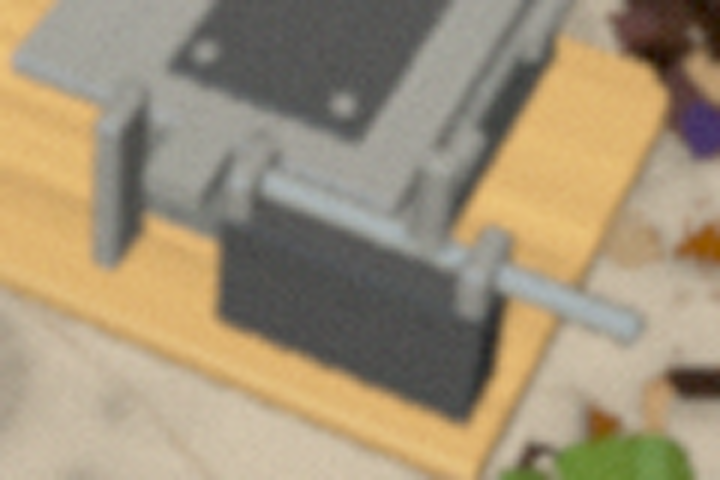

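View pics/s4f.png

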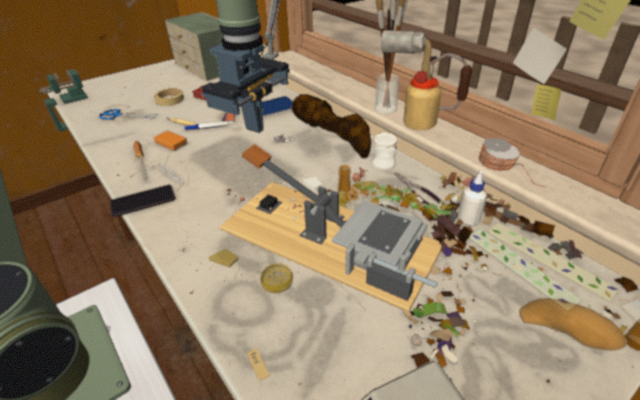

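After the push, the knob at top-zoom (402,383) sits next to the rear guide, the bar's tip is level with the front guide, and the tab is clear. It was hard against its stop at 22 N. Image-measured travel is about 40 mm from an unknown start, so pressing the pad will confirm whether the lock is off. First, a gentle partial press.

Call:
play_rows(dp=[[0, 0, -0.03], [0, 0, -0.048], [-0.001, 0.002, -0.06], [-0.002, 0.005, -0.07], [-0.003, 0.0075, -0.079], [-0.003, 0.0075, -0.079]], dr=[[0, 0, 0], [0, 0, 0], [0, 0, 0], [0, 0, 0], [0, 0, 0], [0, 0, 0]], grip=[1, 1, 1, 1, 1, 1])

```text
clock: 6.7
tcp_pos: [501.6, 160.1, 136.5]
ee_rot: [0.564, 0.826, 0.001, 0.0]
contact_force: [-1.3, 0.2, 5.4]
finger_gap: 0.5
```

```bash
python3 - <<'E'
from h import *
s=get_state();print(s["contact_force"],s["tcp_pos"])
p,d=read_camera("scene");cv2.imwrite("pics/s5.png",cv2.resize(p[90:310,210:450],None,fx=2.7,fy=2.7,interpolation=cv2.INTER_CUBIC))
E
```

```text
[-1.25603983  0.15410496  5.36999772] [501.61634522 160.05990512 136.53255251]
```

View pics/s5.png

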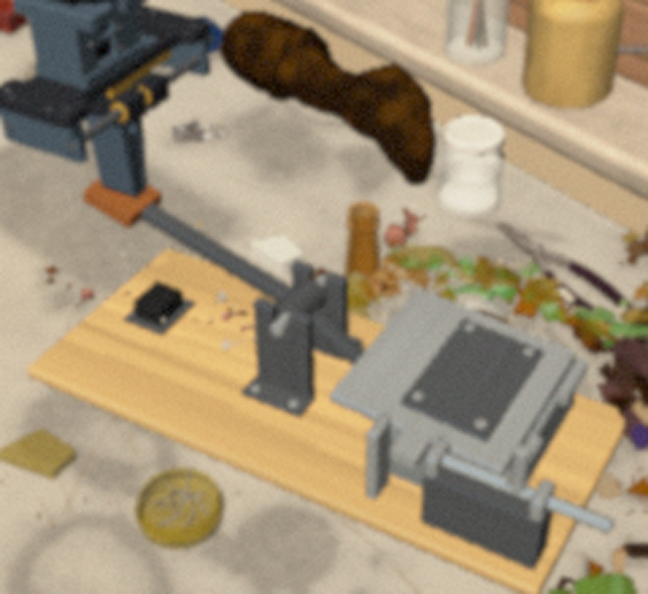

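The fingers sit centred on the pad at (122,200), the lever is already down about 20 mm at 5 N, and the flap is lifting, so the lock is off. I'll carry on along the arc.

Call:
play_rows(dp=[[-0.001, 0.002, -0.008], [-0.0015, 0.0037, -0.017], [-0.002, 0.0047, -0.025], [-0.002, 0.0056, -0.0335], [-0.0025, 0.0065, -0.042], [-0.003, 0.0075, -0.0505], [-0.003, 0.0075, -0.058], [-0.003, 0.0075, -0.065], [-0.0025, 0.0065, -0.072], [-0.002, 0.0056, -0.079], [-0.0015, 0.004, -0.086], [-0.001, 0.003, -0.092], [-0.001, 0.003, -0.095], [-0.001, 0.003, -0.097], [-0.001, 0.003, -0.097]], dr=[[0, 0, 0], [0, 0, 0], [0, 0, 0], [0, 0, 0], [0, 0, 0], [0, 0, 0], [0, 0, 0], [0, 0, 0], [0, 0, 0], [0, 0, 0], [0, 0, 0], [0, 0, 0], [0, 0, 0], [0, 0, 0], [0, 0, 0]], grip=[1, 1, 1, 1, 1, 1, 1, 1, 1, 1, 1, 1, 1, 1, 1])

```text
clock: 8.62
tcp_pos: [500.7, 164.4, 46.6]
ee_rot: [0.565, 0.825, 0.002, 0.0]
contact_force: [-17.6, 2.4, 53.7]
finger_gap: 0.2
```

```bash
python3 - <<'E'
from h import *
s=get_state();print(s["contact_force"],s["tcp_pos"])
p,d=read_camera("scene");cv2.imwrite("pics/s6.png",cv2.resize(p[90:310,210:450],None,fx=2.7,fy=2.7,interpolation=cv2.INTER_CUBIC))
E
```

```text
[-17.60487943   2.3963815   53.69425985] [500.74805233 164.39150403  46.59764241]
```

View pics/s6.png

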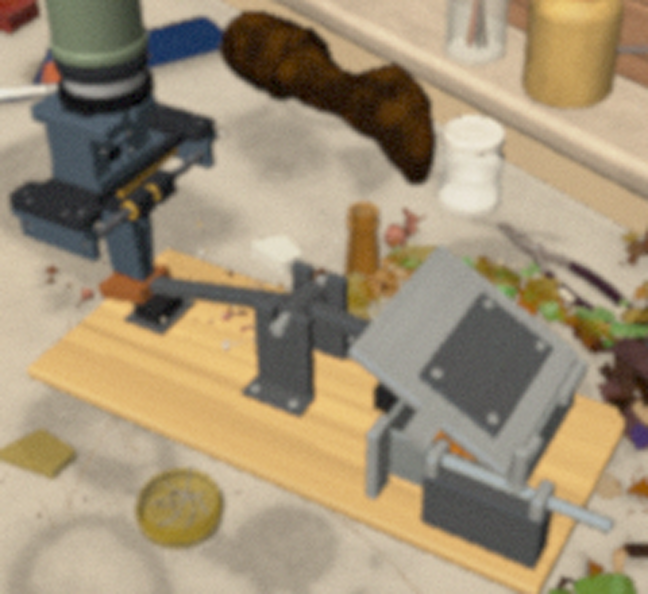

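The lever is on its stop at (155,300) and the flap is standing open, but 54 N is more than I need. I'll ease the push.

Call:
play_rows(dp=[[0, 0, 0.002], [0, 0, 0.0035], [0, 0, 0.0045], [0, 0, 0.0045], [0, 0, 0.0045]], dr=[[0, 0, 0], [0, 0, 0], [0, 0, 0], [0, 0, 0], [0, 0, 0]], grip=[1, 1, 1, 1, 1])

```text
clock: 9.3
tcp_pos: [500.6, 164.4, 47.2]
ee_rot: [0.565, 0.825, 0.002, -0.0]
contact_force: [-9.1, 5.3, 25.1]
finger_gap: 0.5
```

Call:
play_rows(dp=[[0, 0, 0], [0, 0, 0], [0, 0, 0], [0, 0, 0]], dr=[[0, 0, 0], [0, 0, 0], [0, 0, 0], [0, 0, 0]], grip=[1, 1, 1, 1])

```text
clock: 9.8
tcp_pos: [500.6, 164.4, 47.2]
ee_rot: [0.565, 0.825, 0.002, -0.0]
contact_force: [-8.4, 5.4, 25.9]
finger_gap: 0.8
```

```bash
python3 - <<'E'
from h import *
s=get_state();print(s["contact_force"],s["tcp_pos"])
p,d=read_camera("scene");cv2.imwrite("pics/s7.png",cv2.resize(p[140:310,215:445],None,fx=3.4,fy=3.4,interpolation=cv2.INTER_CUBIC))
p,d=read_camera("top");cv2.imwrite("pics/t7.png",cv2.resize(p[135:285,200:410],None,fx=3.8,fy=3.8,interpolation=cv2.INTER_CUBIC))
E
```

```text
[-8.38372729  5.42145621 25.90911245] [500.62864766 164.39380246  47.23471017]
```

View pics/s7.png

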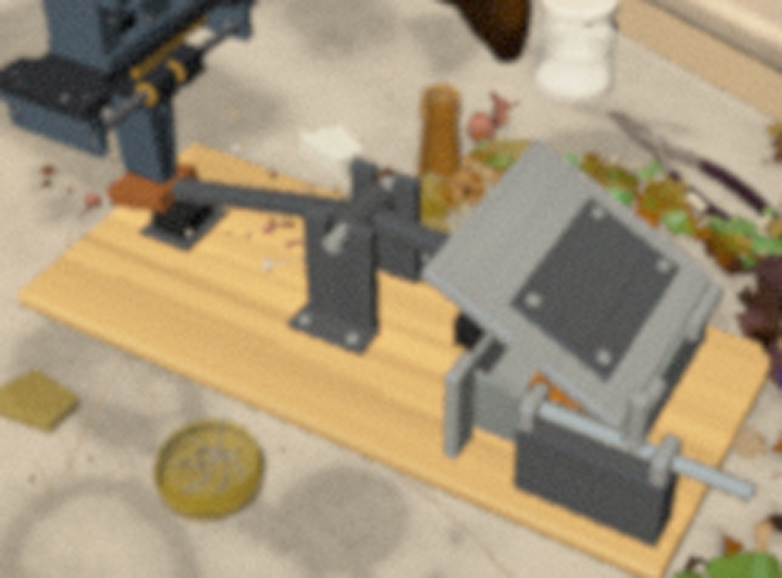

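View pics/t7.png

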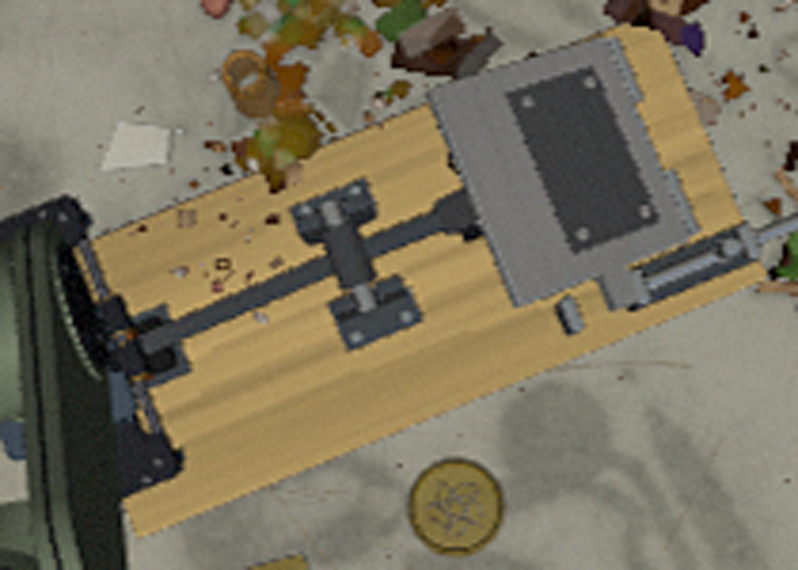

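```bash
python3 -c "
from bench import *
print(close_job())"
```

```text
the job is handed in; nothing more can be done
None
```

The cooling box is open and I've handed the job in, with the fingertips still holding the lever's pad down on its stop. I can't see the verdict or read the joint values directly.

**What I did**
- **Bolt:** I pushed its knob back with the shut fingers until it would not move further, even at about 22 N.
- **Lever:** I then pressed the pad down along its arc onto the rubber stop. That briefly reached about 54 N, so I eased it to a steady upward force of about 26 N.

**Last checks**
- **Force and position:** over the last half second the fingertip position did not change and the force stayed nearly steady.
- **Pictures:** the flap stands open with the lever on its stop, and the pin still looks to be in its cradle. The knob is near its rear guide. The glass pieces I could see look unmoved.
- **What disagreed:** from the images, the bolt moved only about 39–40 mm. That is less than the 41.5 mm joint value needed, but I don't know where it started. I judged it fully back because it hit a hard stop and the flap then came free.

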